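Make up a batch of three vials and hold the heater lid half open

TASK

Make up the batch in the low steel tray to exactly three sample vials, standing upright: one is in it already, so add two of the four that stand on the bench in front of it and leave the other two where they are. Only then lift the lid of the heater, which has a bar handle, and hold it half open, at 45 degrees, for a colleague to load the wells. The lid falls shut by itself, so finish while still holding it there, with nothing propping it, and leave the dropper bottle, the reagent jar and the slide box alone.

Things in the scene. Friction and masses are not known exactly. Their poses are not given: they have to be found in the camera images.
- heater: bench dry-bath heater, fixed: white case 200 (x) by 220 (y) by 100 mm high with a white lid on top and a dark control panel on its front (-x) face; the closed lid's top is 110.5 mm above the bench. Origin at the centre of the case's underside, -x is its front, z up. It may stand left or right of the tray
- lid (a joint): lid angle: 0 shut, grows as the front edge is raised, 45 degrees is 0.785, stop at 1.3. Lid 200 by 220 by 10 mm, about 0.45 kg (0.8 to 1.2 times that), almost free hinge along the case's far (+x) top edge; it falls shut from any angle
- lid_hinge (a point): middle of the lid's hinge line, 100 mm from the heater's middle towards its +x, 100.5 mm above the bench; the hinge runs along the heater's y
- lid_handle (a point): middle of the lid's bar handle: round black bar, 12 mm thick, 120 mm long, parallel to the hinge, on a post at each end, its axis 40 mm above the lid's top (gap 34 mm), 25 mm back from the front edge; 150.5 mm above the bench when shut. In the lid's turning frame it lies 175 mm from the hinge towards the front and 50 mm above it. The bar can turn between the finger pads as the lid swings
- tray: low steel tray, fixed, 90 (x) by 230 (y) by 18 mm high, walls and floor 3 mm thick; origin at the centre of its underside, y along its length
- vial0: closed sample vial, upright 30 mm cylinder, 60 mm tall, white 31 mm cap over the top 16 mm, 40 g; origin at the centre of its underside, z up its axis. This one stands in the tray from the start, anywhere along the tray's length
- vial1: closed sample vial, upright 30 mm cylinder, 60 mm tall, white 31 mm cap over the top 16 mm, 40 g; origin at the centre of its underside, z up its axis. One of the four in a row on the bench, between the robot and the tray, about 58 mm apart
- vial2: closed sample vial, upright 30 mm cylinder, 60 mm tall, white 31 mm cap over the top 16 mm, 40 g; origin at the centre of its underside, z up its axis. One of the four in a row on the bench, between the robot and the tray, about 58 mm apart
- vial3: closed sample vial, upright 30 mm cylinder, 60 mm tall, white 31 mm cap over the top 16 mm, 40 g; origin at the centre of its underside, z up its axis. One of the four in a row on the bench, between the robot and the tray, about 58 mm apart
- vial4: closed sample vial, upright 30 mm cylinder, 60 mm tall, white 31 mm cap over the top 16 mm, 40 g; origin at the centre of its underside, z up its axis. One of the four in a row on the bench, between the robot and the tray, about 58 mm apart
- dropper: bystander: brown dropper bottle, 34 mm across, 82 mm tall, beyond the tray; origin under its centre
- reagent: bystander: brown jar, 56 mm across, 88 mm tall, beyond the tray; origin under its centre
- slidebox: bystander: slide box 86 (x) by 33 (y) by 32 mm, between heater and tray; origin under its centre
There are look-alikes about, which are no part of the job. Leave any green or pink look-alike of the vial3 alone.

How it is judged:
On the way:
1. exactly three vials stand upright and released in the tray, the other two still in their places, with the lid still shut (((x of each of vial1, vial2 in the frame of tray above -0.04 m and distance of each of vial3, vial4 from where it was at the start of the episode below 0.03 m) or (x of each of vial1, vial3 in the frame of tray above -0.04 m and distance of each of vial2, vial4 from where it was at the start of the episode below 0.03 m) or (x of each of vial1, vial4 in the frame of tray above -0.04 m and distance of each of vial2, vial3 from where it was at the start of the episode below 0.03 m) or (distance of each of vial1, vial4 from where it was at the start of the episode below 0.03 m and x of each of vial2, vial3 in the frame of tray above -0.04 m) or (distance of each of vial1, vial3 from where it was at the start of the episode below 0.03 m and x of each of vial2, vial4 in the frame of tray above -0.04 m) or (distance of each of vial1, vial2 from where it was at the start of the episode below 0.03 m and x of each of vial3, vial4 in the frame of tray above -0.04 m)) and x of vial0 in the frame of tray between -0.04 and 0.04 m and x of each of vial1, vial2, vial3, vial4 in the frame of tray below 0.04 m and y of vial0 in the frame of tray between -0.125 and 0.125 m and y of vial1 in the frame of tray between -0.125 and 0.125 m and y of vial2 in the frame of tray between -0.125 and 0.125 m and y of vial3 in the frame of tray between -0.125 and 0.125 m and y of vial4 in the frame of tray between -0.125 and 0.125 m and z of each of vial0, vial1, vial2, vial3, vial4 in the frame of tray below 0.01 m and angle between each of vial0, vial1, vial2, vial3, vial4's own z axis and vertical below 0.15 rad and linear speed of each of vial0, vial1, vial2, vial3, vial4 below 0.03 m/s and contact force between the fingers and vial0 below 0.05 N and contact force between the fingers and vial1 below 0.05 N and contact force between the fingers and vial2 below 0.05 N and contact force between the fingers and vial3 below 0.05 N and contact force between the fingers and vial4 below 0.05 N and value of joint lid below 0.05 rad), for 0.2 s.
At the end, for the whole second after the job is handed in: vial0 and exactly two others stand upright (within 0.15 rad) on the tray floor, released; the other two stand within 30 mm of where they began; the lid is still at 45 degrees within 7 degrees (0.122 rad), carried by the fingers (over 0.5 N), with no vial or bystander touching heater or lid (((x of each of vial1, vial2 in the frame of tray above -0.04 m and distance of each of vial3, vial4 from where it was at the start of the episode below 0.03 m) or (x of each of vial1, vial3 in the frame of tray above -0.04 m and distance of each of vial2, vial4 from where it was at the start of the episode below 0.03 m) or (x of each of vial1, vial4 in the frame of tray above -0.04 m and distance of each of vial2, vial3 from where it was at the start of the episode below 0.03 m) or (distance of each of vial1, vial4 from where it was at the start of the episode below 0.03 m and x of each of vial2, vial3 in the frame of tray above -0.04 m) or (distance of each of vial1, vial3 from where it was at the start of the episode below 0.03 m and x of each of vial2, vial4 in the frame of tray above -0.04 m) or (distance of each of vial1, vial2 from where it was at the start of the episode below 0.03 m and x of each of vial3, vial4 in the frame of tray above -0.04 m)) and x of vial0 in the frame of tray between -0.04 and 0.04 m and x of each of vial1, vial2, vial3, vial4 in the frame of tray below 0.04 m and y of vial0 in the frame of tray between -0.125 and 0.125 m and y of vial1 in the frame of tray between -0.125 and 0.125 m and y of vial2 in the frame of tray between -0.125 and 0.125 m and y of vial3 in the frame of tray between -0.125 and 0.125 m and y of vial4 in the frame of tray between -0.125 and 0.125 m and z of each of vial0, vial1, vial2, vial3, vial4 in the frame of tray below 0.01 m and angle between each of vial0, vial1, vial2, vial3, vial4's own z axis and vertical below 0.15 rad and linear speed of each of vial0, vial1, vial2, vial3, vial4 below 0.03 m/s and contact force between each of the fingers, heater and vial0 below 0.05 N and contact force between each of the fingers, heater and vial1 below 0.05 N and contact force between each of the fingers, heater and vial2 below 0.05 N and contact force between each of the fingers, heater and vial3 below 0.05 N and contact force between each of the fingers, heater and vial4 below 0.05 N and value of joint lid between 0.663 and 0.907 rad and velocity of joint lid between -0.05 and 0.05 rad/s and contact force between the fingers and heater above 0.5 N and contact force between heater and dropper below 0.05 N and contact force between heater and reagent below 0.05 N and contact force between heater and slidebox below 0.05 N); the arm keeps its last pose, push and grip.
It fails at once if the dropper is moved over 30 mm or tipped (distance of dropper from where it was at the start of the episode above 0.03 m or angle between dropper's own z axis and vertical above 0.3 rad).
It fails at once if the reagent is moved over 30 mm or tipped (distance of reagent from where it was at the start of the episode above 0.03 m or angle between reagent's own z axis and vertical above 0.3 rad).
It fails at once if the slidebox is moved over 30 mm or tipped (distance of slidebox from where it was at the start of the episode above 0.03 m or angle between slidebox's own z axis and vertical above 0.3 rad).
It fails at once if the lid is lifted before the batch in the tray is made up (value of joint lid above 0.15 rad and not ((x of each of vial1, vial2 in the frame of tray above -0.04 m and distance of each of vial3, vial4 from where it was at the start of the episode below 0.03 m) or (x of each of vial1, vial3 in the frame of tray above -0.04 m and distance of each of vial2, vial4 from where it was at the start of the episode below 0.03 m) or (x of each of vial1, vial4 in the frame of tray above -0.04 m and distance of each of vial2, vial3 from where it was at the start of the episode below 0.03 m) or (distance of each of vial1, vial4 from where it was at the start of the episode below 0.03 m and x of each of vial2, vial3 in the frame of tray above -0.04 m) or (distance of each of vial1, vial3 from where it was at the start of the episode below 0.03 m and x of each of vial2, vial4 in the frame of tray above -0.04 m) or (distance of each of vial1, vial2 from where it was at the start of the episode below 0.03 m and x of each of vial3, vial4 in the frame of tray above -0.04 m))).
It also fails if it takes over 61 s, if anything falls off the work surface, if the arm or the gripper's body presses on something with over 40 N, if the wrist force passes 120 N, or if a joint passes its speed limit or range.

ROBOT

A 6-joint arm with a two-finger parallel gripper is mounted at the origin on the work surface. World frame = base frame: x ahead of the robot, y to its left, z up, the work surface at z = 0. Lengths are in m, angles in rad, forces in N, time in s.
With the tool pointing down it reaches from about 0.325 to 0.775 m from the base axis. Payload 5.5 kg.
Tool frame: the origin (TCP) lies midway between the tips of the shut fingers; the grasp point (between the pads) lies robot.tcp_to_grasp behind it (robot.tcp_to_grasp is the distance from the TCP to the grasp point, in m); z points along the fingers, y is the line along which they close (so a half turn about z gives the same grasp; the last joint's range is limited). The gripper opens to 85 mm and grips with 20 to 120 N. Pads are 22 mm wide; open, the fingers measure 114 mm over their backs; the gripper's body (76 mm by 85 mm) begins 54 mm behind the grasp point. The pads swing forward as they close: fully open they stand 13 mm farther back than shut.
Start: joints at [1.087, 0.091, 1.231, -0, 1.82, -0.057], TCP at [0.248, 0.546, 0.231] pointing down, gripper open.
Joint ranges: [-2.87, 2.87], [-0.86, 2.18], [0.17, 2.46], [-1.51, 4.65], [0.06, 2.69], [-2.65, 2.65]. Speed limits (rad/s): [2.57, 2.57, 3.01, 3.14, 3.14, 3.14].

INTERFACE

Orientations are given as a unit quaternion [x, y, z, w].
In Python, from cell import readout, viewer, order, robot gives the robot as it stands.
- The arm moves only by the tool send_rows, never from a script. Its argument "targets" is a list of rows, each an object with "delta_pos": the shift along the tool's x, y, z normalised to -1 to 1, where 1 is 0.8 m, a list of three; "rot": the turn, a rotation vector about the tool's x, y, z normalised to -1 to 1, where 1 is 90 degrees, a list of three. A call has 1 to 10 rows; each row shifts and turns the commanded pose from where the row before left it, along the tool's axes as they then stand; what a row does not reach is not made up. A row lasts 1/12 s, in which the tool goes at most 41.7 mm and 7.16 degrees, less where a joint would pass 70% of its speed; a pose out of reach is approached as far as the arm can. A call with a number of a shift or a turn outside -1 to 1 is refused whole. A call with a gripper value outside its range is refused whole. "hand" is the opening, from -1 (shut) to 1 (fully open), set as the call begins (left out, the last holds). The fingers move at their own pace and stop on an object; "grip_force" is the grip in N (left out, the last holds). Time passes only in rows, so rows that do not move let the fingers close. It gives the time, the measured TCP pose, the force, the opening and the grip force at its end, in the units of the state.
- readout.observe(): the state, without advancing time (a new reading comes with each control period).
- viewer.camera(name): name is "scene" or "side" or "wrist"; returns a dict with "color" (400x640x3 uint8, red, green, blue), "fovy" (degrees; the focal length in pixels is half the picture's height over the tangent of half this angle, whatever the lens; pixels are square), "cx", "cy" (the principal point, pixels), "world_from_camera" (4x4, takes a point from camera to world coordinates); the wrist camera has in their place "mount" (4x4, takes a point from camera to tool coordinates, whose origin is the TCP and whose axes are the flange's). Camera axes: x right, y up, looking along -z (the intrinsics and any distortion apply to the point x, -y, -z); pixel columns grow to the right and rows downward; lengths in m; the calibration is good to about 2 mm. A picture is of the moment at which its call begins: read the wrist's pose just before it. There is no depth.
- order.job_done(): hands the job in; it is judged then, once.
The state is a dict: "t": time; "q": joint angles; "joint_velocities": joint speeds; "joint_torque": joint torques, N m; "tcp_pos": TCP position; "tcp_rot": TCP orientation; "contact_force": force on the tool from outside, world axes, zero at the start; "moment": the same for the moment, N m; "finger_gap": finger opening in m; "finger_force": force on a finger pad.
Only numpy, scipy, OpenCV 4.12 (cv2) and the standard library are available. Lean on these libraries where they do the work, as an engineer would, in place of code of your own. Each camera call takes 0.05 s, during which the arm holds its last target. There are 200 camera calls.

## Working session

There is one attempt and no reset: what is moved stays moved. The work goes in short steps, Python scripts to look and compute and a tool call to move; the robot and the scene stay as the last step left them, time stands still between calls to the robot, and variables do not carry over. Pictures are saved under pics/ and viewed, at most 10 in all, crops included, and the job is handed in when it is done.

Besides the shell and the picture viewer there is one more tool, called after "Call:" as name([rows], argument=value, ...), one row to a line, values as JSON. send_rows: Moves the arm, as the interface text tells. Scaled input: -1 to 1 covers 0.8 m each way for a shift and 90 degrees each way for a turn. Its arguments: {"type":"object","properties":{"targets":{"type":"array","items":{"type":"object","properties":{"delta_pos":{"type":"array","items":{"type":"number"}},"rot":{"type":"array","items":{"type":"number"}}}}},"hand":{"type":"number"},"grip_force":{"type":"number"}},"required":["targets"]}

```bash
ls; mkdir -p pics; python3 - <<'E'
from cell import readout, viewer, order, robot
import cv2,json
print(readout.observe()); print({k:getattr(robot,k) for k in dir(robot) if not k.startswith('_')})
for n in ("scene","side"):
    c=viewer.camera(n); cv2.imwrite(f"pics/{n}0.png",c["color"][:,:,::-1]); print(n,{k:v for k,v in c.items() if k!="color"})
E
```

```text
pics
{'t': 0.0, 'q': array([ 1.08728382e+00,  9.18937465e-02,  1.23188340e+00,  7.53613376e-06,
        1.81977590e+00, -5.66676319e-02]), 'joint_velocities': array([-1.20291842e-03, -2.09512017e-04, -1.47238075e-03, -7.83683220e-06,
        1.03041672e-03, -9.98717403e-08]), 'joint_torque': array([-9.21535575e-04, -4.58727300e+01, -4.18024957e+01, -2.26153543e-04,
        1.16578242e-02,  2.40490635e-05]), 'tcp_pos': array([0.24825587, 0.5459337 , 0.23013137]), 'tcp_rot': array([ 2.11804914e-01,  9.77311474e-01, -9.43684156e-04, -2.65053966e-04]), 'contact_force': array([ 0.03291513,  0.5229547 , -0.45421787]), 'moment': array([ 0.03771105, -0.02279002,  0.003693  ]), 'finger_force': 0.0, 'finger_gap': 0.08523927279074771}
{'PlanningError': <class 'cell.PlanningError'>, 'tcp_to_grasp': 0.0187}
scene {'fovy': 53.3227643839534, 'cx': 316.60992590960643, 'cy': 198.79732426783818, 'world_from_camera': array([[-0.26853417, -0.8223775 ,  0.50158214,  1.11697658],
       [ 0.96314883, -0.22096393,  0.15335993,  0.21392771],
       [-0.01528819,  0.52428063,  0.8514083 ,  1.06335583],
       [ 0.        ,  0.        ,  0.        ,  1.        ]])}
side {'fovy': 50.78214568128986, 'cx': 309.1780050863725, 'cy': 197.51575666149068, 'world_from_camera': array([[-0.75099457,  0.50478332, -0.42567706,  0.20273505],
       [-0.66029732, -0.57036978,  0.48855476,  0.49918243],
       [ 0.00382097,  0.6479754 ,  0.76165168,  0.82355537],
       [ 0.        ,  0.        ,  0.        ,  1.        ]])}
```

View pics/scene0.png

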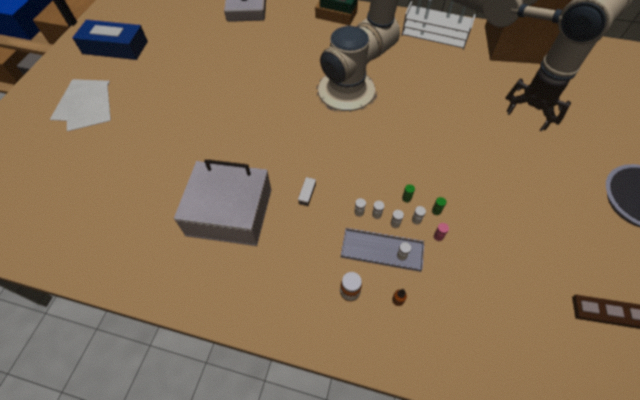

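View pics/side0.png

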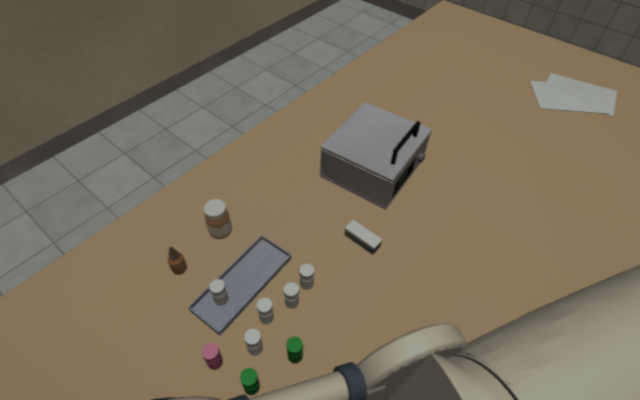

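Scene view: row caps at about (360,205), (378,208), (397,217), (419,213); tray vial at (404,250); tray corners (345,231), (424,241), (421,268), (341,257); handle from (207,163) to (249,171). In the side view, the caps are at (307,271), (291,291), (265,307), (253,339), the tray vial is at (218,289), and the handle runs from (394,160) to (418,126).

```bash
cat > h.py <<'E'
import numpy as np, cv2
from scipy.spatial.transform import Rotation as R
from cell import readout, viewer, order, robot
def K(c): f=200/np.tan(np.radians(c["fovy"]/2)); return f,c["cx"],c["cy"]
def ray(c,u,v,T=None):
    f,cx,cy=K(c); T=c["world_from_camera"] if T is None else T
    d=T[:3,:3]@np.array([(u-cx)/f,-(v-cy)/f,-1]); return T[:3,3],d/np.linalg.norm(d)
def plane(c,u,v,z,T=None):
    o,d=ray(c,u,v,T); return o+d*(z-o[2])/d[2]
def tri(r1,r2):
    (a,d),(b,e)=r1,r2; s=np.linalg.lstsq(np.c_[d,-e],b-a,rcond=None)[0]
    p,q=a+s[0]*d,b+s[1]*e; return (p+q)/2,np.linalg.norm(p-q)
def blob(img,u,v,r=11,smax=40,vmin=150):
    u0,v0=int(u)-r,int(v)-r; w=cv2.cvtColor(img[v0:v0+2*r+1,u0:u0+2*r+1],cv2.COLOR_RGB2HSV)
    m=((w[...,1]<smax)&(w[...,2]>vmin)).astype(np.uint8)
    n,l,s,ce=cv2.connectedComponentsWithStats(m)
    i=1+np.argmin([np.hypot(*(c-r))-.05*a[4] for c,a in zip(ce[1:],s[1:])])
    return ce[i]+[u0,v0],s[i,4]
E
python3 - <<'E'
from h import *
np.set_printoptions(precision=4,suppress=True)
S=viewer.camera("scene");D=viewer.camera("side")
P=[(360,203),(378,206),(397,215),(419,211),(404,248)];Q=[(307,270),(291,290),(265,306),(253,337),(218,287)]
for p,q in zip(P,Q):
    for vm in (140,):
        (a,n),(b,m)=blob(S["color"],*p,vmin=vm),blob(D["color"],*q,vmin=vm)
        print(a,n,b,m,*tri(ray(S,*a),ray(D,*b)),plane(S,*a,.056)[:2],plane(D,*b,.056)[:2])
print("tray");print([plane(S,*p,.018)[:2] for p in [(345,231),(424,241),(421,268),(341,257)]])
print([plane(D,*p,.018)[:2] for p in [(263,238),(291,258),(219,331),(190,306)]])
print("handle ends",[plane(S,*p,.1505)[:2] for p in [(207,163),(249,171)]],[plane(D,*p,.1505)[:2] for p in [(394,160),(418,126)]])
print("lidcorn S",[plane(S,*p,.1105)[:2] for p in [(198,161),(270,169),(262,213),(178,207)]])
print("lidcorn D",[plane(D,*p,.1105)[:2] for p in [(367,106),(430,134),(385,180),(322,152)]])
for n,C,x,y,w,h in(("s",S,170,145,280,165),("d",D,170,95,280,305)):
    k=2.8 if n=="s" else 1.95
    cv2.imwrite(f"pics/crop_{n}.png",cv2.resize(C["color"][y:y+h,x:x+w,::-1],None,fx=k,fy=k,interpolation=cv2.INTER_CUBIC))
E
```

```text
[360.3636 202.3788] 66 [306.3333 269.3407] 135 [0.5045 0.1606 0.0601] 9.84712926432449e-05 [0.502  0.1604] [0.5061 0.1587]
[378.5821 204.6418] 67 [290.8052 288.3442] 154 [0.4986 0.2138 0.0605] 0.0004915575493087329 [0.4957 0.2136] [0.5004 0.2124]
[397.8286 213.9286] 70 [263.8848 303.9758] 165 [0.5149 0.2733 0.0604] 0.000898247139733347 [0.5121 0.2732] [0.5169 0.2724]
[420.0149 210.3134] 67 [251.8368 335.6421] 190 [0.4864 0.333  0.0605] 0.000788185414288479 [0.4834 0.3332] [0.4882 0.3324]
[405.3333 246.4375] 96 [216.2603 285.1918] 146 [0.6135 0.3095 0.0655] 0.000531270944206654 [0.6086 0.3101] [0.6187 0.3073]
tray
[array([0.5864, 0.1358]), array([0.5584, 0.3628]), array([0.6431, 0.3657]), array([0.6693, 0.144 ])]
[array([0.6518, 0.146 ]), array([0.5661, 0.1428]), array([0.5577, 0.3605]), array([0.6431, 0.3649])]
handle ends [array([ 0.5447, -0.2861]), array([ 0.54  , -0.1595])] [array([ 0.5085, -0.1443]), array([ 0.531 , -0.2827])]
lidcorn S [array([ 0.5197, -0.3373]), array([ 0.4918, -0.1183]), array([ 0.639 , -0.0907]), array([ 0.682 , -0.3242])]
lidcorn D [array([ 0.6995, -0.3089]), array([ 0.5108, -0.3225]), array([ 0.5054, -0.1139]), array([ 0.6743, -0.0888])]
```

View pics/crop_s.png

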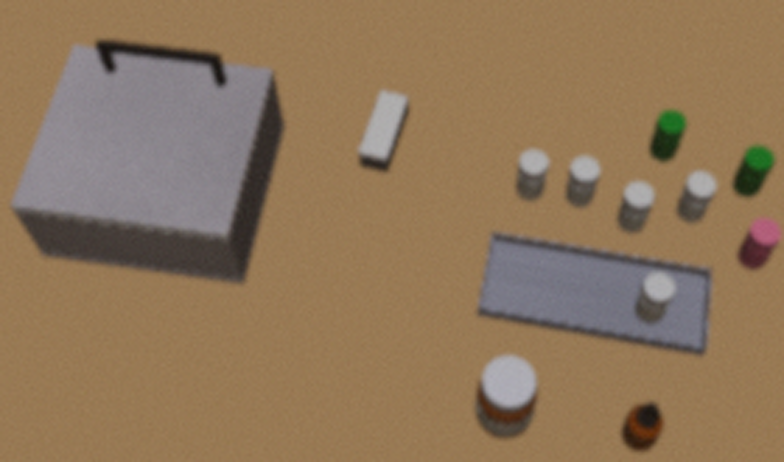

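View pics/crop_d.png

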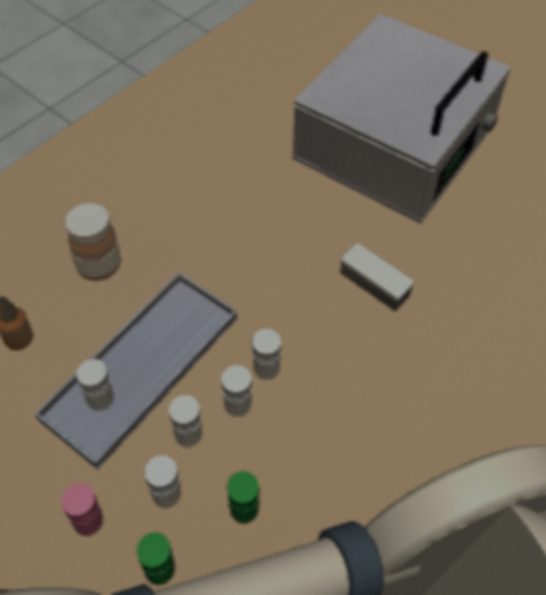

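Crops at 2.8× and 1.95×. Scene crop: tray corners (492,235), (710,268), (703,352), (480,313); bar ends (102,46), (218,60). Side crop: tray corners (180,276), (237,316), (97,465), (38,415); bar ends (485,58), (438,108).

```bash
python3 - <<'E'
from h import *
np.set_printoptions(precision=4,suppress=True)
S=viewer.camera("scene");D=viewer.camera("side")
s=lambda p:(170+(p[0]+.5)/2.8-.5,145+(p[1]+.5)/2.8-.5); d=lambda p:(170+(p[0]+.5)/1.95-.5,95+(p[1]+.5)/1.95-.5)
def go(n,Ps,Qs):
    print(n); X=[]
    for p,q in zip(Ps,Qs):
        t,e=tri(ray(S,*s(p)),ray(D,*d(q))); X.append(t); print(t,round(e,4))
    print("mean",np.mean(X,0))
go("tray",[(492,235),(710,268),(703,352),(480,313)],[(237,316),(97,465),(38,415),(180,276)])
go("lid",[(75,45),(272,68),(228,235),(12,207)],[(508,70),(435,165),(296,102),(380,15)])
go("bar",[(102,46),(218,60)],[(485,58),(438,108)])
go("jar,dropper top,green,green,slidebox",[(510,380),(649,412),(670,122),(758,158),(383,126)],[(88,222),(8,305),(243,486),(155,546),(376,272)])
E
```

```text
tray
[0.5728 0.1346 0.0067] 0.0008
[0.5551 0.3616 0.0141] 0.0013
[0.6463 0.367  0.0093] 0.0006
[0.6627 0.1416 0.0084] 0.0036
mean [0.6092 0.2512 0.0096]
lid
[ 0.5189 -0.3426  0.106 ] 0.0043
[ 0.4934 -0.128   0.1096] 0.0005
[ 0.6898 -0.1049  0.1057] 0.0011
[ 0.7167 -0.3213  0.1064] 0.0009
mean [ 0.6047 -0.2242  0.1069]
bar
[ 0.5357 -0.2943  0.1453] 0.0002
[ 0.5255 -0.1696  0.152 ] 0.0014
mean [ 0.5306 -0.232   0.1487]
jar,dropper top,green,green,slidebox
[0.7531 0.1904 0.0844] 0.0002
[0.7425 0.318  0.0669] 0.0028
[0.4171 0.2912 0.0578] 0.0015
[0.4391 0.3854 0.0599] 0.0009
[ 0.4822 -0.0117  0.0255] 0.0016
mean [0.5668 0.2347 0.0589]
```

Call:
send_rows([
  {"delta_pos":[0,0,0],"rot":[0,0,0.073]},
  {"delta_pos":[0,0,0],"rot":[0,0,0.073]},
  {"delta_pos":[0,0,0],"rot":[0,0,0.073]},
  {"delta_pos":[0,0,0],"rot":[0,0,0.073]},
  {"delta_pos":[0,0,0],"rot":[0,0,0.073]},
  {"delta_pos":[0,0,0],"rot":[0,0,0.073]},
  {"delta_pos":[0,0,0],"rot":[0,0,0.073]},
  {"delta_pos":[0,0,0],"rot":[0,0,0.073]},
  {"delta_pos":[0,0,0],"rot":[0,0,0.073]},
  {"delta_pos":[0,0,0],"rot":[0,0,0.071]},
], hand=0.3, grip_force=25)

```text
t: 1.13
tcp_pos: [0.2484, 0.5462, 0.2312]
tcp_rot: [0.709, 0.705, -0.0, 0.0]
contact_force: [-0.5, -1.3, 0.1]
finger_gap: 0.0553
finger_force: 0.0
```

Call:
send_rows([
  {"delta_pos":[-0.038,0.0286,0],"rot":[0,0,0]},
  {"delta_pos":[-0.038,0.0286,0],"rot":[0,0,0]},
  {"delta_pos":[-0.038,0.0286,0],"rot":[0,0,0]},
  {"delta_pos":[-0.038,0.0286,0],"rot":[0,0,0]},
  {"delta_pos":[-0.038,0.0286,0],"rot":[0,0,0]},
  {"delta_pos":[-0.038,0.0286,0],"rot":[0,0,0]},
  {"delta_pos":[-0.038,0.0286,0],"rot":[0,0,0]},
  {"delta_pos":[-0.038,0.0286,0],"rot":[0,0,0]},
  {"delta_pos":[-0.038,0.0286,0],"rot":[0,0,0]},
  {"delta_pos":[-0.038,0.0286,0],"rot":[0,0,0]},
])

```text
t: 1.97
tcp_pos: [0.4781, 0.2406, 0.2314]
tcp_rot: [0.707, 0.707, 0.0, 0.0]
contact_force: [-0.2, 0.6, -0.4]
finger_gap: 0.0556
finger_force: 0.0
```

Call:
send_rows([
  {"delta_pos":[-0.0355,0.0268,0],"rot":[0,0,0]},
  {"delta_pos":[0,0,0.04],"rot":[0,0,0]},
  {"delta_pos":[0,0,0.04],"rot":[0,0,0]},
  {"delta_pos":[0,0,0],"rot":[0,0,0]},
  {"delta_pos":[0,0,0],"rot":[0,0,0]},
  {"delta_pos":[0,0,0],"rot":[0,0,0]},
])

```text
t: 2.47
tcp_pos: [0.499, 0.2144, 0.1691]
tcp_rot: [0.707, 0.707, 0.001, 0.0]
contact_force: [1.5, -0.6, -0.6]
finger_gap: 0.0553
finger_force: 0.0
```

```bash
python3 - <<'E'
from h import *
np.set_printoptions(precision=4,suppress=True)
o=readout.observe(); print(o["tcp_pos"],o["tcp_rot"],o["finger_gap"],o["q"])
W=viewer.camera("wrist"); cv2.imwrite("pics/w1.png",W["color"][:,:,::-1]); print(W["mount"])
T=np.eye(4);T[:3,:3]=R.from_quat(o["tcp_rot"]).as_matrix();T[:3,3]=o["tcp_pos"];T=T@W["mount"]
f,cx,cy=K(W)
for p in [(.5045,.1606,.06),(.4986,.2138,.06),(.5149,.2733,.06)]:
    c=np.linalg.inv(T)@[*p,1]; print("pred",cx+f*c[0]/-c[2],cy-f*c[1]/-c[2])
E
```

```text
[0.499  0.2144 0.1691] [0.7067 0.7075 0.0008 0.0004] 0.05532218272840755 [ 0.3431 -0.0673  1.5001  0.0001  1.707   0.342 ]
[[ 0.0004  0.9539  0.3001  0.0773]
 [ 1.     -0.0004 -0.0002  0.001 ]
 [-0.0001  0.3001 -0.9539 -0.1422]
 [ 0.      0.      0.      1.    ]]
pred 324.61246008858 253.12061391632238
pred 318.39017441640914 199.70190544210348
pred 337.8486553119685 131.76588429203855
```

View pics/w1.png

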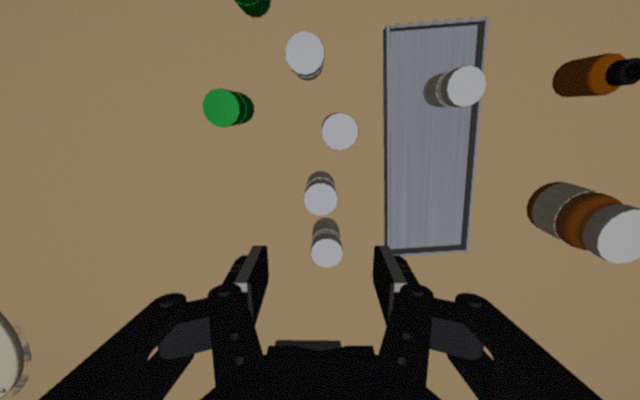

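Wrist view: the caps A (327,253), B (321,199) and C (340,131) are within about 2 px of where I predicted them, so the calibration is good and I'll go for B.

Call:
send_rows([
  {"delta_pos":[0,0,0.035],"rot":[0,0,0]},
  {"delta_pos":[0,0,0.035],"rot":[0,0,0]},
  {"delta_pos":[0,0,0.035],"rot":[0,0,0]},
  {"delta_pos":[0,0,0.035],"rot":[0,0,0]},
  {"delta_pos":[0,0,0.034],"rot":[0,0,0]},
  {"delta_pos":[0,0,0],"rot":[0,0,0]},
  {"delta_pos":[0,0,0],"rot":[0,0,0]},
])

```text
t: 3.1
tcp_pos: [0.4987, 0.2144, 0.029]
tcp_rot: [0.707, 0.708, -0.0, -0.0]
contact_force: [0.1, 0.1, 0.8]
finger_gap: 0.0555
finger_force: 0.0
```

Call:
send_rows([
  {"delta_pos":[0,0,0],"rot":[0,0,0]},
  {"delta_pos":[0,0,0],"rot":[0,0,0]},
  {"delta_pos":[0,0,0],"rot":[0,0,0]},
  {"delta_pos":[0,0,0],"rot":[0,0,0]},
  {"delta_pos":[0,0,0],"rot":[0,0,0]},
  {"delta_pos":[0,0,0],"rot":[0,0,0]},
  {"delta_pos":[0,0,0],"rot":[0,0,0]},
  {"delta_pos":[0,0,0],"rot":[0,0,0]},
], hand=-1)

```text
t: 3.77
tcp_pos: [0.5006, 0.2147, 0.0317]
tcp_rot: [0.707, 0.707, 0.003, 0.001]
contact_force: [-0.4, 0.4, 6.5]
finger_gap: 0.0306
finger_force: 24.4
```

Call:
send_rows([
  {"delta_pos":[0,0,-0.025],"rot":[0,0,0]},
  {"delta_pos":[0,0,-0.025],"rot":[0,0,0]},
  {"delta_pos":[0,0,-0.025],"rot":[0,0,0]},
  {"delta_pos":[0,0.035,0],"rot":[0,0,0]},
  {"delta_pos":[0,0.035,0],"rot":[0,0,0]},
  {"delta_pos":[0,0.035,0],"rot":[0,0,0]},
  {"delta_pos":[0,0.035,0],"rot":[0,0,0]},
  {"delta_pos":[0,0,0],"rot":[0,0,0]},
  {"delta_pos":[0,0,0],"rot":[0,0,0]},
])

```text
t: 4.52
tcp_pos: [0.6117, 0.2137, 0.088]
tcp_rot: [0.707, 0.707, -0.0, -0.0]
contact_force: [-1.4, -0.7, 0.2]
finger_gap: 0.0302
finger_force: 25.1
```

Call:
send_rows([
  {"delta_pos":[0,0,0.02],"rot":[0,0,0]},
  {"delta_pos":[0,0,0.02],"rot":[0,0,0]},
  {"delta_pos":[0,0,0.02],"rot":[0,0,0]},
  {"delta_pos":[0,0,0.006],"rot":[0,0,0]},
  {"delta_pos":[0,0,0],"rot":[0,0,0]},
  {"delta_pos":[0,0,0],"rot":[0,0,0]},
  {"delta_pos":[0,0,0],"rot":[0,0,0]},
  {"delta_pos":[0,0,0],"rot":[0,0,0]},
])

```text
t: 5.18
tcp_pos: [0.6109, 0.2142, 0.0364]
tcp_rot: [0.707, 0.707, 0.001, 0.0]
contact_force: [0.3, -0.4, -0.3]
finger_gap: 0.0302
finger_force: 24.7
```

Call:
send_rows([
  {"delta_pos":[0,0,0.002],"rot":[0,0,0]},
  {"delta_pos":[0,0,0.001],"rot":[0,0,0]},
  {"delta_pos":[0,0,0],"rot":[0,0,0]},
  {"delta_pos":[0,0,0],"rot":[0,0,0]},
  {"delta_pos":[0,0,0],"rot":[0,0,0]},
])

```text
t: 5.6
tcp_pos: [0.6112, 0.2142, 0.0345]
tcp_rot: [0.707, 0.707, 0.001, 0.0]
contact_force: [-1.3, -0.4, 5.9]
finger_gap: 0.0296
finger_force: 25.2
```

Call:
send_rows([
  {"delta_pos":[0,0,0],"rot":[0,0,0]},
  {"delta_pos":[0,0,0],"rot":[0,0,0]},
  {"delta_pos":[0,0,0],"rot":[0,0,0]},
  {"delta_pos":[0,0,0],"rot":[0,0,0]},
  {"delta_pos":[0,0,0],"rot":[0,0,0]},
  {"delta_pos":[0,0,-0.03],"rot":[0,0,0]},
  {"delta_pos":[0,0,-0.045],"rot":[0,0,0]},
  {"delta_pos":[0,0,-0.045],"rot":[0,0,0]},
  {"delta_pos":[0,0,0],"rot":[0,0,0]},
  {"delta_pos":[0,0,0],"rot":[0,0,0]},
], hand=0.3)

```text
t: 6.43
tcp_pos: [0.6124, 0.2144, 0.1329]
tcp_rot: [0.707, 0.707, 0.003, 0.002]
contact_force: [-0.3, 0.0, -0.6]
finger_gap: 0.055
finger_force: 0.0
```

Call:
send_rows([
  {"delta_pos":[-0.0166,-0.033,0],"rot":[0,0,0]},
  {"delta_pos":[-0.0166,-0.033,0],"rot":[0,0,0]},
  {"delta_pos":[-0.0166,-0.033,0],"rot":[0,0,0]},
  {"delta_pos":[-0.0166,-0.033,0],"rot":[0,0,0]},
  {"delta_pos":[0,0,0],"rot":[0,0,0]},
  {"delta_pos":[0,0,0],"rot":[0,0,0]},
])

```text
t: 6.93
tcp_pos: [0.5038, 0.1603, 0.1273]
tcp_rot: [0.707, 0.707, -0.001, -0.001]
contact_force: [-0.6, 0.3, 1.0]
finger_gap: 0.0554
finger_force: 0.0
```

```bash
python3 - <<'E'
from h import *
np.set_printoptions(precision=4,suppress=True)
o=readout.observe(); print(o["tcp_pos"])
W=viewer.camera("wrist"); cv2.imwrite("pics/w2.png",W["color"][:,:,::-1])
T=np.eye(4);T[:3,:3]=R.from_quat(o["tcp_rot"]).as_matrix();T[:3,3]=o["tcp_pos"];T=T@W["mount"]
f,cx,cy=K(W)
for p in [(.5045,.1606,.06),(.5149,.2733,.06),(.4864,.333,.06),(.611,.214,.063),(.6135,.3095,.063)]:
    c=np.linalg.inv(T)@[*p,1]; u=(cx+f*c[0]/-c[2],cy-f*c[1]/-c[2])
    try:
        b,n=blob(W["color"],*u,r=22,vmin=160); print(np.array(u),b,n,plane(W,*b,p[2],T))
    except Exception as e: print(u,e)
E
```

```text
[0.5038 0.1603 0.1273]
[319.9702 214.7226] [322.2356 214.221 ] 1027 [0.5062 0.161  0.06  ]
[336.1285  50.4552] [337.8782  49.9627] 1634 [0.516  0.2736 0.06  ]
(np.float64(288.9959041159125), np.float64(-62.895655498112546)) attempt to get argmin of an empty sequence
[473.1916 144.1795] [472.2487 144.1931] 1134 [0.6103 0.214  0.063 ]
(np.float64(502.51619266935563), np.float64(-17.645956315525552)) OpenCV(4.12.0) /io/opencv/modules/imgproc/src/color.cpp:199: error: (-215:Assertion failed) !_src.empty() in function 'cvtColor'
```

View pics/w2.png

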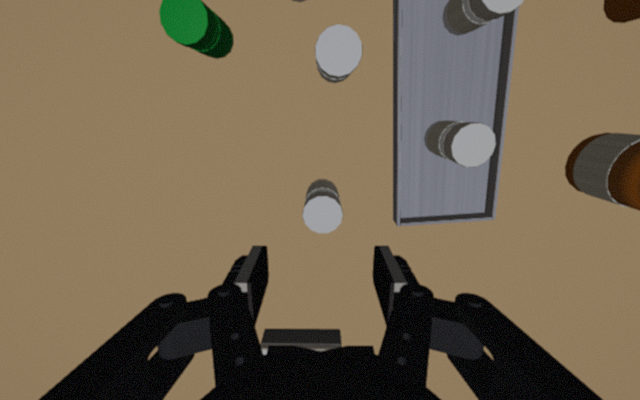

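Vial B stands upright in the tray (472,144). A is at (322,214), so I'm descending onto it.

Call:
send_rows([
  {"delta_pos":[0.0005,0.002,0.03],"rot":[0,0,0]},
  {"delta_pos":[0,0,0.03],"rot":[0,0,0]},
  {"delta_pos":[0,0,0.03],"rot":[0,0,0]},
  {"delta_pos":[0,0,0.03],"rot":[0,0,0]},
  {"delta_pos":[0,0,0.002],"rot":[0,0,0]},
  {"delta_pos":[0,0,0],"rot":[0,0,0]},
  {"delta_pos":[0,0,0],"rot":[0,0,0]},
])

```text
t: 7.57
tcp_pos: [0.5078, 0.1616, 0.0323]
tcp_rot: [0.707, 0.707, 0.0, 0.0]
contact_force: [0.5, -0.0, 0.3]
finger_gap: 0.0554
finger_force: 0.0
```

Call:
send_rows([
  {"delta_pos":[0,0,0],"rot":[0,0,0]},
  {"delta_pos":[0,0,0],"rot":[0,0,0]},
  {"delta_pos":[0,0,0],"rot":[0,0,0]},
  {"delta_pos":[0,0,0],"rot":[0,0,0]},
  {"delta_pos":[0,0,0],"rot":[0,0,0]},
  {"delta_pos":[0,0,0],"rot":[0,0,0]},
  {"delta_pos":[0,0,0],"rot":[0,0,0]},
  {"delta_pos":[0,0,0],"rot":[0,0,0]},
], hand=-1)

```text
t: 8.23
tcp_pos: [0.5079, 0.1615, 0.0332]
tcp_rot: [0.707, 0.707, 0.002, 0.001]
contact_force: [-0.3, -0.0, 5.4]
finger_gap: 0.0305
finger_force: 24.5
```

Call:
send_rows([
  {"delta_pos":[0,0,-0.025],"rot":[0,0,0]},
  {"delta_pos":[0,0,-0.025],"rot":[0,0,0]},
  {"delta_pos":[0,0,-0.025],"rot":[0,0,0]},
  {"delta_pos":[0,0.0335,0],"rot":[0,0,0]},
  {"delta_pos":[0,0.0335,0],"rot":[0,0,0]},
  {"delta_pos":[0,0.0335,0],"rot":[0,0,0]},
  {"delta_pos":[0,0.0335,0],"rot":[0,0,0]},
  {"delta_pos":[0,0,0],"rot":[0,0,0]},
  {"delta_pos":[0,0,0],"rot":[0,0,0]},
])

```text
t: 8.98
tcp_pos: [0.6142, 0.1609, 0.0899]
tcp_rot: [0.707, 0.707, -0.001, -0.001]
contact_force: [-0.6, -0.4, 0.3]
finger_gap: 0.0303
finger_force: 25.2
```

Call:
send_rows([
  {"delta_pos":[0,0,0.02],"rot":[0,0,0]},
  {"delta_pos":[0,0,0.02],"rot":[0,0,0]},
  {"delta_pos":[0,0,0.02],"rot":[0,0,0]},
  {"delta_pos":[0,0,0.007],"rot":[0,0,0]},
  {"delta_pos":[0,0,0.002],"rot":[0,0,0]},
  {"delta_pos":[0,0,0],"rot":[0,0,0]},
  {"delta_pos":[0,0,0],"rot":[0,0,0]},
  {"delta_pos":[0,0,0],"rot":[0,0,0]},
])

```text
t: 9.65
tcp_pos: [0.6142, 0.1614, 0.037]
tcp_rot: [0.707, 0.707, 0.001, 0.0]
contact_force: [1.1, 0.4, -1.1]
finger_gap: 0.0299
finger_force: 24.7
```

Call:
send_rows([
  {"delta_pos":[0,0,0.0015],"rot":[0,0,0]},
  {"delta_pos":[0,0,0.0005],"rot":[0,0,0]},
  {"delta_pos":[0,0,0],"rot":[0,0,0]},
  {"delta_pos":[0,0,0],"rot":[0,0,0]},
  {"delta_pos":[0,0,0],"rot":[0,0,0]},
])

```text
t: 10.07
tcp_pos: [0.6144, 0.1614, 0.0358]
tcp_rot: [0.707, 0.707, 0.001, 0.0]
contact_force: [-2.0, -0.6, 5.3]
finger_gap: 0.0298
finger_force: 25.1
```

Call:
send_rows([
  {"delta_pos":[0,0,0],"rot":[0,0,0]},
  {"delta_pos":[0,0,0],"rot":[0,0,0]},
  {"delta_pos":[0,0,0],"rot":[0,0,0]},
  {"delta_pos":[0,0,0],"rot":[0,0,0]},
  {"delta_pos":[0,0,0],"rot":[0,0,0]},
  {"delta_pos":[0,0,-0.03],"rot":[0,0,0]},
  {"delta_pos":[0,0,-0.045],"rot":[0,0,0]},
  {"delta_pos":[0,0,-0.045],"rot":[0,0,0]},
  {"delta_pos":[0,0,-0.045],"rot":[0,0,0]},
  {"delta_pos":[0,0,-0.045],"rot":[0,0,0]},
], hand=0.3)

```text
t: 10.9
tcp_pos: [0.6137, 0.1612, 0.204]
tcp_rot: [0.707, 0.707, -0.0, -0.0]
contact_force: [1.0, 0.3, 0.3]
finger_gap: 0.0555
finger_force: 0.0
```

Call:
send_rows([
  {"delta_pos":[-0.035,-0.0115,-0.0115],"rot":[0,0,0]},
  {"delta_pos":[-0.035,-0.0115,-0.0115],"rot":[0,0,0]},
  {"delta_pos":[-0.035,-0.0115,-0.0115],"rot":[0,0,0]},
  {"delta_pos":[-0.035,-0.0115,-0.0115],"rot":[0,0,0]},
  {"delta_pos":[-0.035,-0.0115,-0.0115],"rot":[0,0,0]},
  {"delta_pos":[-0.035,-0.0115,0],"rot":[0,0,0]},
  {"delta_pos":[-0.035,-0.0115,0],"rot":[0,0,0]},
  {"delta_pos":[-0.035,-0.0115,0],"rot":[0,0,0]},
  {"delta_pos":[-0.035,-0.0115,0],"rot":[0,0,0]},
  {"delta_pos":[-0.035,0,0],"rot":[0,0,0]},
])

```text
t: 11.73
tcp_pos: [0.5301, -0.1201, 0.2491]
tcp_rot: [0.707, 0.707, 0.0, 0.0]
contact_force: [0.4, 0.4, 0.2]
finger_gap: 0.0558
finger_force: 0.0
```

Call:
send_rows([
  {"delta_pos":[0,0,0],"rot":[0,0,0]},
  {"delta_pos":[0,0,0],"rot":[0,0,0]},
  {"delta_pos":[0,0,0],"rot":[0,0,0]},
  {"delta_pos":[0,0,0],"rot":[0,0,0]},
])

```text
t: 12.07
tcp_pos: [0.5315, -0.1179, 0.2484]
tcp_rot: [0.707, 0.708, 0.0, -0.0]
contact_force: [0.9, 0.3, -0.3]
finger_gap: 0.0557
finger_force: 0.0
```

```bash
python3 - <<'E'
from h import *
np.set_printoptions(precision=4,suppress=True)
o=readout.observe(); print(o["tcp_pos"],o["tcp_rot"])
W=viewer.camera("wrist"); cv2.imwrite("pics/w3.png",W["color"][:,:,::-1])
S=viewer.camera("scene"); cv2.imwrite("pics/s3.png",cv2.resize(S["color"][140:310,170:450,::-1],None,fx=2.8,fy=2.8,interpolation=cv2.INTER_CUBIC))
E
```

```text
[ 0.5315 -0.1179  0.2484] [ 0.7066  0.7077  0.0001 -0.0002]
```

View pics/w3.png

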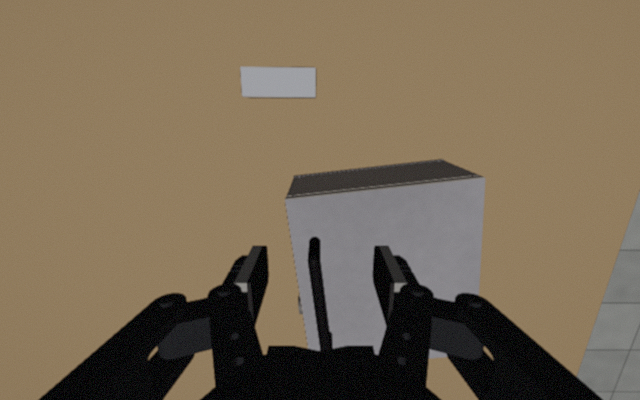

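View pics/s3.png

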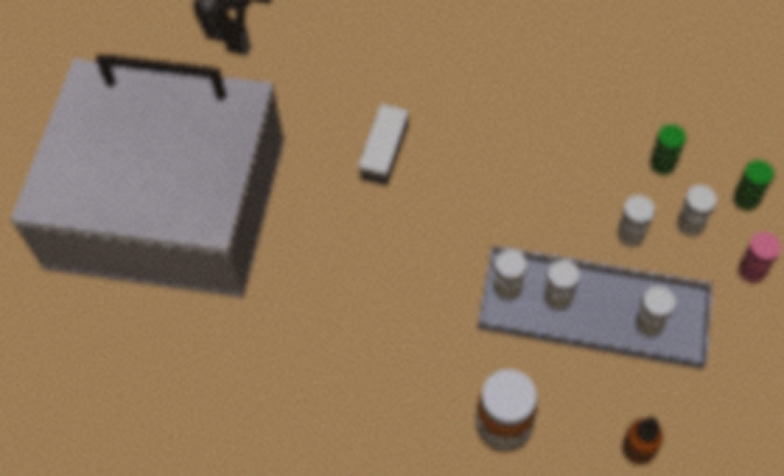

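Three vials stand in the tray and the other two are undisturbed. In the wrist view the bar's axis runs from (315,242) to (325,335) and the lid's near edge runs from (287,198) to (483,178).

```bash
python3 - <<'E'
from h import *
np.set_printoptions(precision=4,suppress=True)
o=readout.observe()
W=viewer.camera("wrist")
T=np.eye(4);T[:3,:3]=R.from_quat(o["tcp_rot"]).as_matrix();T[:3,3]=o["tcp_pos"];T=T@W["mount"]
g=W["color"].max(2)
b=[]
for v in range(250,325,8):
    x=np.arange(300,345); m=g[v,300:345]<60; b.append(plane(W,x[m].mean(),v,.1505,T)); 
b=np.array(b); p=np.polyfit(b[:,1],b[:,0],1); print(b[[0,-1]],"dx/dy",p)
c0,c1=plane(W,287,198,.1105,T),plane(W,483,178,.1105,T); print("near edge",c0,c1,np.linalg.norm(c1-c0),(c1-c0)/np.linalg.norm(c1-c0))
print("bar end",plane(W,315,240,.1565,T)); f=plane(W,308,350,.1105,T)
print("front edge dir",(f-c0)/np.linalg.norm(f-c0))
a=np.arctan(-p[0]); n=np.array([np.cos(a),np.sin(a)]);e=np.array([-np.sin(a),np.cos(a)])
mid=(c0+c1)[:2]/2-.11*e; bar=mid-.075*n
print("yaw deg",np.degrees(a),"centre",mid,"bar",bar,"fit x at bar y",np.polyval(p,bar[1]))
E
```

```text
[[ 0.527  -0.1626  0.1505]
 [ 0.5346 -0.2412  0.1505]] dx/dy [-0.1076  0.5085]
near edge [ 0.4994 -0.1256  0.1105] [ 0.6916 -0.1047  0.1105] 0.19335440820935618 [0.9941 0.1082 0.    ]
bar end [ 0.5281 -0.1499  0.1565]
front edge dir [ 0.1003 -0.995   0.    ]
yaw deg 6.13871124083617 centre [ 0.6073 -0.2245] bar [ 0.5327 -0.2325] fit x at bar y 0.533517960395464
```

Call:
send_rows([
  {"delta_pos":[-0.0358,0.0005,0],"rot":[0,0,0]},
  {"delta_pos":[-0.0358,0.0005,0],"rot":[0,0,0]},
  {"delta_pos":[-0.0358,0.0005,0],"rot":[0,0,0]},
  {"delta_pos":[-0.0358,0.0005,0],"rot":[0,0,0]},
  {"delta_pos":[0,0,0],"rot":[0,0,-0.035]},
  {"delta_pos":[0,0,0],"rot":[0,0,-0.034]},
  {"delta_pos":[0,0,0.03],"rot":[0,0,0]},
  {"delta_pos":[0,0,0.03],"rot":[0,0,0]},
  {"delta_pos":[0,0,0],"rot":[0,0,0]},
  {"delta_pos":[0,0,0],"rot":[0,0,0]},
], grip_force=40)

```text
t: 13.05
tcp_pos: [0.5325, -0.2325, 0.199]
tcp_rot: [0.667, 0.745, -0.0, -0.002]
contact_force: [-0.5, -0.2, 0.5]
finger_gap: 0.0555
finger_force: 0.0
```

Call:
send_rows([
  {"delta_pos":[0,0,0.03],"rot":[0,0,0]},
  {"delta_pos":[0,0,0.03],"rot":[0,0,0]},
  {"delta_pos":[0,0,0.028],"rot":[0,0,0]},
  {"delta_pos":[0,0,0],"rot":[0,0,0]},
  {"delta_pos":[0,0,0],"rot":[0,0,0]},
  {"delta_pos":[0,0,0],"rot":[0,0,0]},
])

```text
t: 13.55
tcp_pos: [0.534, -0.2336, 0.133]
tcp_rot: [0.667, 0.745, 0.0, 0.002]
contact_force: [0.1, -0.5, 1.5]
finger_gap: 0.0556
finger_force: 0.0
```

Call:
send_rows([
  {"delta_pos":[0,0,0],"rot":[0,0,0]},
  {"delta_pos":[0,0,0],"rot":[0,0,0]},
  {"delta_pos":[0,0,0],"rot":[0,0,0]},
  {"delta_pos":[0,0,0],"rot":[0,0,0]},
  {"delta_pos":[0,0,0],"rot":[0,0,0]},
  {"delta_pos":[0,0,0],"rot":[0,0,0]},
  {"delta_pos":[0,0,0],"rot":[0,0,0]},
  {"delta_pos":[0,0,0],"rot":[0,0,0]},
  {"delta_pos":[0,0,0],"rot":[0,0,0]},
  {"delta_pos":[0,0,0],"rot":[0,0,0]},
], hand=-1)

```text
t: 14.38
tcp_pos: [0.5324, -0.2337, 0.1314]
tcp_rot: [0.668, 0.744, -0.001, 0.0]
contact_force: [-5.5, -0.3, 5.6]
finger_gap: 0.0102
finger_force: 39.2
```

Call:
send_rows([
  {"delta_pos":[0,0.0031,-0.0084],"rot":[0,0,0]},
  {"delta_pos":[0,0.0031,-0.0084],"rot":[0,0,0]},
  {"delta_pos":[0,0.0031,-0.0084],"rot":[0,0,0]},
  {"delta_pos":[0,0.0031,-0.0084],"rot":[0,0,0]},
  {"delta_pos":[0,0.0044,-0.0078],"rot":[0,0,0]},
  {"delta_pos":[0,0.0044,-0.0078],"rot":[0,0,0]},
  {"delta_pos":[0,0.0044,-0.0078],"rot":[0,0,0]},
  {"delta_pos":[0,0.0044,-0.0078],"rot":[0,0,0]},
  {"delta_pos":[0,0,0],"rot":[0,0,0]},
  {"delta_pos":[0,0,0],"rot":[0,0,0]},
])

```text
t: 15.22
tcp_pos: [0.5547, -0.2311, 0.1825]
tcp_rot: [0.668, 0.744, -0.002, -0.002]
contact_force: [-10.7, 0.4, 2.8]
finger_gap: 0.0105
finger_force: 39.5
```

Call:
send_rows([
  {"delta_pos":[0,0.0048,-0.007],"rot":[0,0,0]},
  {"delta_pos":[0,0.0048,-0.007],"rot":[0,0,0]},
  {"delta_pos":[0,0.0048,-0.007],"rot":[0,0,0]},
  {"delta_pos":[0,0.0048,-0.007],"rot":[0,0,0]},
  {"delta_pos":[0,0.0066,-0.006],"rot":[0,0,0]},
  {"delta_pos":[0,0.0066,-0.006],"rot":[0,0,0]},
  {"delta_pos":[0,0.0066,-0.006],"rot":[0,0,0]},
  {"delta_pos":[0,0.0066,-0.006],"rot":[0,0,0]},
  {"delta_pos":[0,0,0],"rot":[0,0,0]},
  {"delta_pos":[0,0,0],"rot":[0,0,0]},
])

```text
t: 16.05
tcp_pos: [0.5916, -0.2269, 0.2255]
tcp_rot: [0.668, 0.744, -0.001, -0.001]
contact_force: [-9.9, 0.9, 6.4]
finger_gap: 0.0103
finger_force: 40.2
```

Call:
send_rows([
  {"delta_pos":[0,0.0074,-0.0049],"rot":[0,0,0]},
  {"delta_pos":[0,0.0074,-0.0049],"rot":[0,0,0]},
  {"delta_pos":[0,0.0074,-0.0049],"rot":[0,0,0]},
  {"delta_pos":[0,0.0074,-0.0049],"rot":[0,0,0]},
  {"delta_pos":[0,0,0],"rot":[0,0,0]},
  {"delta_pos":[0,0,0],"rot":[0,0,0]},
  {"delta_pos":[0,0,0],"rot":[0,0,0]},
  {"delta_pos":[0,0,0],"rot":[0,0,0]},
])

```text
t: 16.72
tcp_pos: [0.6151, -0.2242, 0.2428]
tcp_rot: [0.668, 0.744, -0.0, 0.0]
contact_force: [-9.4, 2.1, 10.7]
finger_gap: 0.0106
finger_force: 40.4
```

```bash
python3 - <<'E'
from h import *
np.set_printoptions(precision=4,suppress=True)
o=readout.observe();print(o["tcp_pos"],o["contact_force"],o["moment"])
S=viewer.camera("scene");D=viewer.camera("side")
a=cv2.resize(S["color"][130:290,160:440,::-1],None,fx=2,fy=2);b=cv2.resize(D["color"][60:360,160:460,::-1],None,fx=.8*320/300*1,fy=.8*320/300)
b=b[:, :240]
c=cv2.resize(D["color"][60:220,280:480,::-1],None,fx=2,fy=2)
cv2.imwrite("pics/end.png",np.vstack([np.hstack([a[:,:400],c]),]))
for n,h,(u,v) in [(0,.06,(397,215)),(1,.06,(419,211))]:
    q,k=blob(S["color"],u,v,vmin=140); print(q,k)
E
```

```text
[ 0.6151 -0.2242  0.2428] [-9.4447  2.067  10.698 ] [0.2989 1.8183 0.1151]
[397.7917 214.    ] 72
[419.8824 210.2941] 68
```

View pics/end.png

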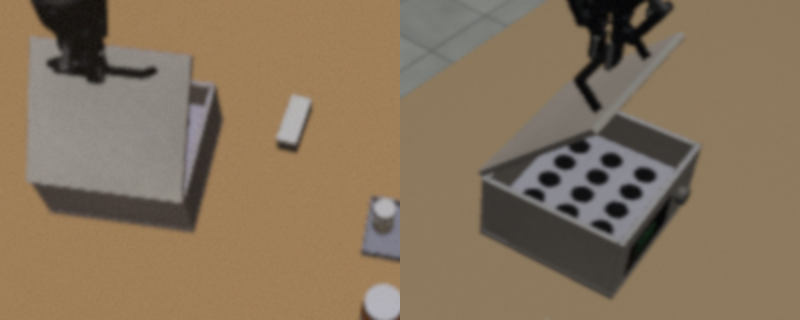

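The lid is up and held by the bar. The far front lid corner is at about (176,149) in the scene view and (421,77) in the side view. I'll triangulate it to check the angle.

```bash
python3 - <<'E'
from h import *
np.set_printoptions(precision=4,suppress=True)
S=viewer.camera("scene");D=viewer.camera("side")
p,e=tri(ray(S,175.7,149),ray(D,421.5,77));print(p,e)
n=np.array([.9942,.107]);hx=np.array([.6073,-.2245])@n+.1
r=np.hypot(.2,.01); print("angle",np.degrees(np.arctan2(p[2]-.1005,hx-p[:2]@n)))
q=plane(S,256,158.5,.245);print(q,"angle", np.degrees(np.arctan2(.1445,hx-q[:2]@n)))
o=readout.observe();print(o["t"],o["tcp_pos"],o["joint_velocities"],o["contact_force"],o["finger_gap"])
E
```

```text
[ 0.5781 -0.3384  0.2396] 0.0031366101948593923
angle 44.56377270692896
[ 0.5578 -0.1174  0.245 ] angle 46.37215198924105
16.9167 [ 0.6151 -0.2242  0.2428] [ 0.001   0.0003 -0.0001  0.     -0.0003 -0.0012] [-10.0489   1.7014  10.8786] 0.010504305619903015
```

```bash
python3 -c "
from cell import order; print(order.job_done())"
```

```text
the job is handed in; nothing more can be done
None
```

I handed the job in at about 17 s: three vials stand upright in the tray, the other two are in their places, and the gripper holds the lid at about 42–46 degrees by camera measurement; no verdict was shown.

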